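# Present the jar tray of a stockroom rack

### The arm

A 6-joint arm with a two-finger parallel gripper is mounted at the origin on the work surface. World frame = base frame: x ahead of the robot, y to its left, z up, the work surface at z = 0. Lengths are in m, angles in degrees, forces in N, time in s.
With the tool pointing down it reaches from about 0.4 to 0.825 m from the base axis. Payload 7 kg.
Tool frame: the origin (TCP) lies at the very end of the fingers, on their centre line; the grasp point (between the pads) lies 19 mm behind it (ctrl.tcp_to_grasp is the distance from the TCP to the grasp point, in m); z points along the fingers, y is the direction in which the jaws open and shut (so a half turn about z gives the same grasp; the last joint's range is limited). The gripper opens to 88 mm and grips with 3 to 60 N. Pads are 19 mm wide; open, the fingers measure 130 mm over their backs; the gripper's body (78 mm by 193 mm) begins 47 mm behind the grasp point.
Start: joints at [85.72, 20.546, 0.682, 0, -70.136, -16.507], TCP at [0.24, 0.631, 0.227] pointing down, gripper open.
Joint ranges: [-176.03, 176.03], [-82.01, 121.73], [-58.28, 71.71], [-173.87, 95.51], [-174.79, -0.11], [-173.66, 173.66]. Speed limits (degrees/s): [136.94, 136.94, 172.46, 180, 180, 180].

### API

Orientations are given as [roll, pitch, yaw] about the fixed x, y, z axes, in that order (R = Rz(yaw) Ry(pitch) Rx(roll)).
In Python, from plant import ctrl gives the robot as it stands.
- The arm moves only by the tool jog_arm, never from a script. Its argument "commands" is a list of rows, each an object of numbers: "x", "y", "z": the shift along the tool's x, y, z in cm; "roll": the turn about the tool's z in rad. In form: [{"x": .., "y": .., "z": .., "roll": ..}, ...]. A call has 1 to 12 rows; each row shifts and turns the commanded pose from where the row before left it, along the tool's axes as they then stand; what a row does not reach is not made up. A row lasts 1/10 s, in which the tool goes at most 50 mm and 8.59 degrees, less where a joint would pass 70% of its speed; a pose out of reach is approached as far as the arm can. A call is refused whole if a number of a shift passes 5 or a number of a turn 0.15, either way. A call with a gripper value outside its range is refused whole. "gripper" is the finger opening in cm, from 0 to 8.76, set as the call begins (left out, the last holds). The fingers move at their own pace and stop on an object; the grip force is fixed at half the most. Time passes only in rows, so rows that do not move let the fingers close. It gives the time, the measured TCP pose, the force and the opening at its end, in the units of the state.
- ctrl.get_obs(): the state, without advancing time (a new reading comes with each control period).
- ctrl.snapshot(name): name is "scene" or "top" or "wrist"; returns a dict with "image" (400x640x3 uint8, red, green, blue), "mtx" (3x3 intrinsics, pixels), "k1" (the pictures are not rectified: a ray, as slopes to the right and down, at radius r is drawn at 1 + k1 r^2 times it, then the intrinsics apply), "position" and "orientation" of the camera in the world; the wrist camera has in their place "hand_eye" (4x4, takes a point from camera to tool coordinates, whose origin is the TCP and whose axes are the flange's). Camera axes: x right, y up, looking along -z (the intrinsics and any distortion apply to the point x, -y, -z); pixel columns grow to the right and rows downward; lengths in m; the calibration is good to about 2 mm. A picture is of the moment at which its call begins: read the wrist's pose just before it. There is no depth.
- ctrl.close_job(): hands the job in, once; it reports no verdict.
Trained networks look in the newest picture that a camera, given by its name, has taken for a name from the list of things; names that differ only in an ending like _2 or _b are one class to them, and where a whole thing is asked for, a point or a joint stands for the part that bears it (a point fixed in the world has none). Each returns a list of dicts, best first, with "confidence" (0 to 1); they miss things now and then, are a little off and sometimes report something else, mostly with a low value. They report only what shows in the picture. A call takes as long as a camera call.
- ctrl.search_frame(camera, query): "position" ([column, row] as shares, 0 to 1, of the picture: columns of its width, rows of its height, amid what is visible of it).
- ctrl.regions_of(camera, query): "mask" (400x640 bool, what is visible of it) and "position" ([column, row] as shares, 0 to 1, of the picture: columns of its width, rows of its height, amid what is visible of it).
The state is a dict: "clock": time; "joint_pos": joint angles; "qvel": joint speeds; "tau": joint torques, N m; "tool_pos": TCP position; "orientation": TCP orientation; "force": force on the tool from outside, world axes, zero at the start; "moment": the same for the moment, N m; "opening": finger opening in m.
Only numpy, scipy, OpenCV 4.12 (cv2) and the standard library are available. Lean on these libraries where they do the work, as an engineer would, in place of code of your own. Each camera call takes 0.05 s, during which the arm holds its last target.

### The job

A bench rack in a food store has three pull-out trays side by side, and the empty one has been left standing out. So that only one tray is ever out, first push the empty tray fully home; then hook a fingertip behind the lip of the tray that carries the two round jars and draw it out as far as it goes. Only touch the trays: lift nothing, leave the jars standing untouched in their tray and everything else where it is, and finish with the hand clear.

Things in the scene. Friction and masses are not known exactly. Their poses are not given: they have to be found in the camera images.
- empty_tray (a joint): how far the empty tray stands out, m: 0 fully home, 0.14 fully out (firm stops at both). Runs level and straight on rails, stays where left; moving it takes about 2.5 N plus 6 N per m/s.
- jar_tray (a joint): the same for the tray that carries the two jars; starts home at 0; 0.14 is fully out.
- carton_tray (a joint): the same for the tray that carries the two milk cartons; starts home at 0 and stays home.
- empty_lip (a point): middle of the top edge of the upright front lip of the empty tray, moving with it; starts 90 to 130 mm out. All trays alike, steel, 112 mm wide, 235 long: lip a flat upright plate 6 thick (3 either side of this point), from 18 to 78 above the table; pan floor 24, side walls 45 above the table. Own x points back into the rack, z up; draws out along -x. 
- jar_lip (a point): middle of the top edge of the upright front lip of the jar tray, moving with it. All trays alike, steel, 112 mm wide, 235 long: lip a flat upright plate 6 thick (3 either side of this point), from 18 to 78 above the table; pan floor 24, side walls 45 above the table. Own x points back into the rack, z up; draws out along -x. Pan free for 90 behind the lip.
- carton_lip (a point): middle of the top edge of the upright front lip of the carton tray. All trays alike, steel, 112 mm wide, 235 long: lip a flat upright plate 6 thick (3 either side of this point), from 18 to 78 above the table; pan floor 24, side walls 45 above the table. Own x points back into the rack, z up; draws out along -x. 
- rack: fixed low dark steel rack, 414 wide (y), to 280 deep, at most 70 high, holding the three trays in lanes 135 apart (centre lane at its own y = 0; which tray is in which lane varies). Origin on the table, under the lip of the middle tray when that is home; x points to the rack's back. Lane guides reach 30 above the table, the end cheeks 60.
- jar_left: loose jar with a lid, 46 diameter, 85 high, about 0.15 kg, standing in the jar tray, on the +y side of it, about 128 behind the lip; origin at the centre of its underside. Not to be touched.
- jar_right: loose jar with a lid, 46 diameter, 85 high, about 0.15 kg, standing in the jar tray, on the -y side of it, about 128 behind the lip; origin at the centre of its underside. Not to be touched.
- carton_left: loose milk carton 45 x 45, 126 high, on the +y side of the carton tray; origin at the centre of its underside. Leave alone.
- carton_right: loose milk carton 45 x 45, 126 high, on the -y side of the carton tray; origin at the centre of its underside. Leave alone.
- tin: loose tin 66 diameter, 58 high, standing on the table 80 to 120 in front of the closed carton tray's lip; origin at the centre of its underside. Leave alone.
- tape: loose red hand tape dispenser lying on the table beside the rack (its +y side), about 230 x 90, 42 high; origin on its underside, x along it. Leave alone.
- coffee: loose coffee jar 80 diameter, 170 high, beside the rack (its -y side); origin at the centre of its underside. Leave alone.
- beans: loose cardboard packet 90 x 60, 130 high, beside the rack (its +y side); origin at the centre of its underside. Leave alone.
- cup: loose white mug 80 diameter, 85 high, handle at its +y, beside the rack's front (its -y side); origin at the centre of its underside. Leave alone.

How it is judged (in metres and radians):
On the way, in this order (a step that is already met when the one before it is completed fails the run):
1. the empty tray is pushed fully home, with the jar tray still in (value of joint empty_tray below 0.006 m and value of joint jar_tray below 0.03 m), for 0.2 s.
2. the jar tray is drawn out to its stop (value of joint jar_tray above 0.13 m), for 0.2 s.
At the end, for the whole second after the job is handed in: The empty and carton trays are home (within 8 mm), the jar tray is out to within 10 mm of its stop, both jars stand upright and still in it, and every bystander is within 20 mm of where it stood (value of joint each of empty_tray, carton_tray below 0.008 m and value of joint jar_tray above 0.13 m and angle between each of jar_left, jar_right's own z axis and vertical below 0.15 rad and height (world z) of jar_left between 0.018 and 0.032 m and horizontal distance between each of jar_left, jar_right and jar_lip below 0.21 m and linear speed of each of jar_left, jar_right below 0.03 m/s and height (world z) of jar_right between 0.018 and 0.032 m and distance of each of carton_left, carton_right, tin, tape, coffee, beans, cup from where it was at the start of the episode below 0.02 m); the robot touches nothing.
It fails at once if two trays stand out at once (empty tray over 20 mm, jar tray over 30 mm) (value of joint empty_tray above 0.02 m and value of joint jar_tray above 0.03 m).
It fails at once if the carton tray is drawn out over 20 mm (value of joint carton_tray above 0.02 m).
It fails at once if a jar is touched by the robot (contact force between any of the fingers, the arm and jar_left above 1 N or contact force between any of the fingers, the arm and jar_right above 1 N).
It fails at once if a jar is lifted or tipped (height (world z) of any of jar_left, jar_right above 0.036 m or angle between any of jar_left, jar_right's own z axis and vertical above 0.3 rad).
It fails at once if a bystander is moved over 20 mm or lifted (distance of any of carton_left, carton_right, tin, tape, coffee, beans, cup from where it was at the start of the episode above 0.02 m).
It also fails if it takes over 51 s, if anything falls off the work surface, if the arm or the gripper's body presses on something with over 40 N, if the wrist force passes 120 N, or if a joint passes its speed limit or range.

## Working session

There is one attempt and no reset: what is moved stays moved. The work goes in short steps, Python scripts to look and compute and a tool call to move; the robot and the scene stay as the last step left them, time stands still between calls to the robot, and variables do not carry over. Pictures are saved under pics/ and viewed, and the job is handed in when it is done.

Besides the shell and the picture viewer there is one more tool, called after "Request:" in YAML: its name, and indented under it one key for each argument. jog_arm: Moves the arm, as the interface text tells. Its arguments: {"type":"object","properties":{"commands":{"type":"array"},"gripper":{"type":"number"}},"required":["commands"]}

```bash
mkdir -p pics; ls
cat > h.py <<'E'
import numpy as np, cv2
from plant import ctrl
from scipy.spatial.transform import Rotation as R
def snap(n,f):
    s=ctrl.snapshot(n); cv2.imwrite('pics/'+f,cv2.cvtColor(s['image'],cv2.COLOR_RGB2BGR)); return s
E
python3 - <<'E'
from h import *
o=ctrl.get_obs(); print(o)
for n in ['scene','top']:
    s=snap(n,n+'0.png'); print({k:v for k,v in s.items() if k!='image'})
    for q in ['empty_lip','jar_lip','carton_lip','rack','jar_left','tin','tape','coffee','beans','cup','carton_left']:
        print(n,q,[(np.round(np.array(d['position'])*[640,400]),round(d['confidence'],2)) for d in ctrl.search_frame(n,q)][:3])
E
```

```text
pics
{'clock': 0.0, 'joint_pos': array([ 8.57192040e+01,  2.05896231e+01,  6.33146836e-01, -1.91386721e-02,
       -7.01363402e+01, -1.65062597e+01]), 'qvel': array([-0.00719959,  0.0739136 ,  0.01315145,  0.06773259,  0.00389245,
       -0.06591815]), 'tau': array([-9.27269211e-04, -5.82720459e+01,  2.93044746e+01,  6.99720070e+00,
        7.10932160e-03, -1.53370070e-04]), 'tool_pos': array([0.23941858, 0.63058141, 0.22564147]), 'orientation': array([ 1.79905896e+02, -9.12325084e-03, -2.07935657e+01]), 'force': array([0.02123273, 0.18806469, 0.61146829]), 'moment': array([0.0012537 , 0.01008993, 0.05553966]), 'opening': 0.08768332566971186}
{'mtx': array([[437.47791411,   0.        , 326.60711087],
       [  0.        , 437.47791411, 194.5079382 ],
       [  0.        ,   0.        ,   1.        ]]), 'k1': -0.0459381333602093, 'position': array([ 1.08173375, -0.16661031,  0.94077368]), 'orientation': array([30.86362109, -0.5644507 , 69.52322571])}
scene empty_lip [(array([300., 213.]), 0.91)]
scene jar_lip [(array([257., 281.]), 0.69)]
scene carton_lip [(array([378., 259.]), 0.89),
[... 550 characters left out ...]
     ]]), 'k1': -0.1382184670744657, 'position': array([0.281747  , 0.01056991, 1.52349636]), 'orientation': array([ 12.63402801,  -0.37299113, -85.38328625])}
top empty_lip [(array([346., 208.]), 0.97), (array([243., 254.]), 0.57)]
top jar_lip [(array([392., 180.]), 0.57)]
top carton_lip [(array([308., 175.]), 0.77)]
top rack [(array([351., 134.]), 0.69)]
top jar_left [(array([384., 162.]), 0.72)]
top tin [(array([300., 238.]), 0.7)]
top tape [(array([244., 253.]), 0.73), (array([391., 180.]), 0.52)]
top coffee [(array([443., 192.]), 0.66)]
top beans [(array([253., 173.]), 0.63)]
top cup [(array([458., 257.]), 0.79), (array([305., 176.]), 0.56)]
top carton_left [(array([299., 156.]), 0.98)]
```

View pics/scene0.png

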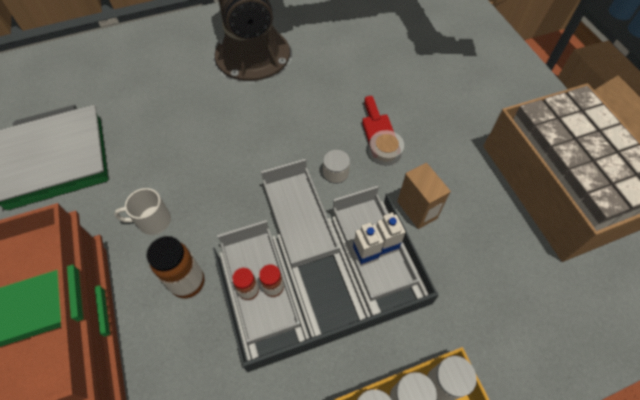

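View pics/top0.png

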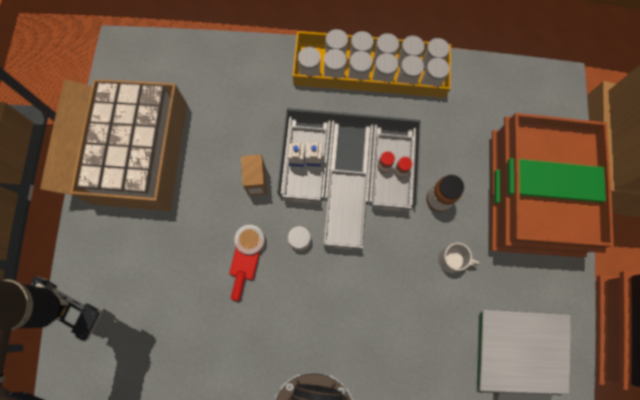

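The empty tray is in the centre lane and stands out. The jar tray is on the −y side (right in the top view, about (392,180)), and the carton tray is on the +y side. Next I'll zoom in on the lips.

```bash
cat >> h.py <<'E'
def ray(s,uv):
    K=s['mtx']; d=cv2.undistortPoints(np.array([[uv]],float),K,np.array([s['k1'],0,0,0,0.]))[0,0]
    return d
def cam(s):
    return np.array(s['position']),R.from_euler('xyz',s['orientation'],degrees=True).as_matrix()
def onz(s,uv,z):
    # exact: slopes drawn at s*(1+k1 r^2)
    d=ray(s,uv); p,M=cam(s); v=M@np.array([d[0],-d[1],-1]); return p+v*(z-p[2])/v[2]
def proj(s,P):
    p,M=cam(s); c=M.T@(np.array(P)-p); a=np.array([c[0],-c[1]])/-c[2]; a*=1+s['k1']*(a@a)
    return s['mtx'][:2,:2]@a+s['mtx'][:2,2]
E
python3 - <<'E'
from h import *
for n,(x0,y0,x1,y1),k in [('scene',(205,120,445,370),3),('top',(270,95,470,270),4)]:
    i=cv2.imread(f'pics/{n}0.png')[y0:y1,x0:x1]
    i=cv2.resize(i,None,fx=k*.8,fy=k*.8,interpolation=cv2.INTER_CUBIC); cv2.imwrite(f'pics/{n}0z.png',i); print(i.shape)
s=ctrl.snapshot('top')
for uv in [(308,175),(392,180),(346,208)]: print(onz(s,uv,.04))
for q in ['empty_lip','jar_lip','carton_lip']:
    for n in ['top','scene']:
        s=ctrl.snapshot(n)
        for d in ctrl.regions_of(n,q)[:1]:
            m=d['mask'].astype(np.uint8); ys,xs=np.nonzero(m); print(q,n,d['confidence'],len(xs),xs.min(),xs.max(),ys.min(),ys.max(), cv2.boxPoints(cv2.minAreaRect(np.c_[xs,ys].astype(np.float32))).round(1).tolist())
E
```

```text
(600, 576, 3)
(560, 640, 3)
[0.69932243 0.07216228 0.04      ]
[ 0.70485085 -0.18369879  0.04      ]
[ 0.60649768 -0.05002366  0.04      ]
empty_lip top 0.8 2972 324 367 169 250 [[323.29998779296875, 247.0], [330.20001220703125, 168.8000030517578], [368.8999938964844, 172.1999969482422], [362.0, 250.39999389648438]]
empty_lip scene 0.58 4886 262 338 159 267 [[258.1000061035156, 172.10000610351562], [305.70001220703125, 155.10000610351562], [340.1000061035156, 251.5], [292.5, 268.5]]
jar_lip top 0.72 2087 372 412 134 210 [[371.70001220703125, 208.60000610351562], [375.5, 133.1999969482422], [412.70001220703125, 135.0], [408.8999938964844, 210.5]]
jar_lip scene 0.58 4774 217 299 220 344 [[213.0, 235.39999389648438], [266.29998779296875, 218.60000610351562], [300.8999938964844, 327.8999938964844], [247.5, 344.79998779296875]]
carton_lip top 0.61 1880 283 326 126 202 [[282.5, 200.39999389648438], [289.6000061035156, 124.80000305175781], [326.6000061035156, 128.1999969482422], [319.5, 203.89999389648438]]
carton_lip scene 0.91 3748 333 418 186 299 [[326.79998779296875, 201.5], [374.20001220703125, 180.60000610351562], [419.1000061035156, 282.5], [371.70001220703125, 303.3999938964844]]
```

View pics/scene0z.png

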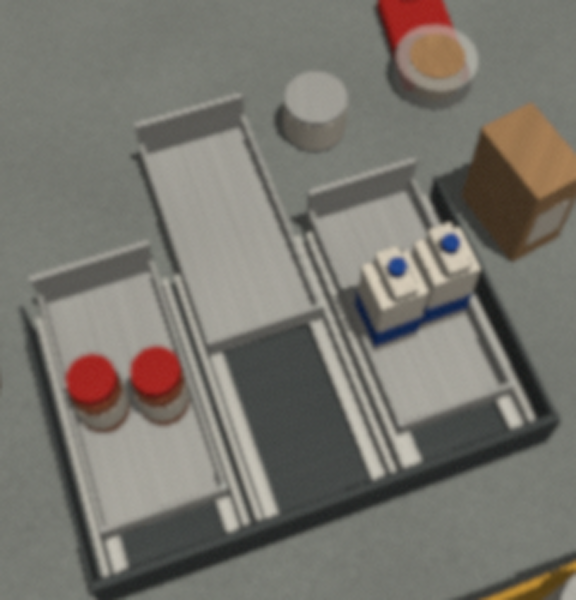

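View pics/top0z.png

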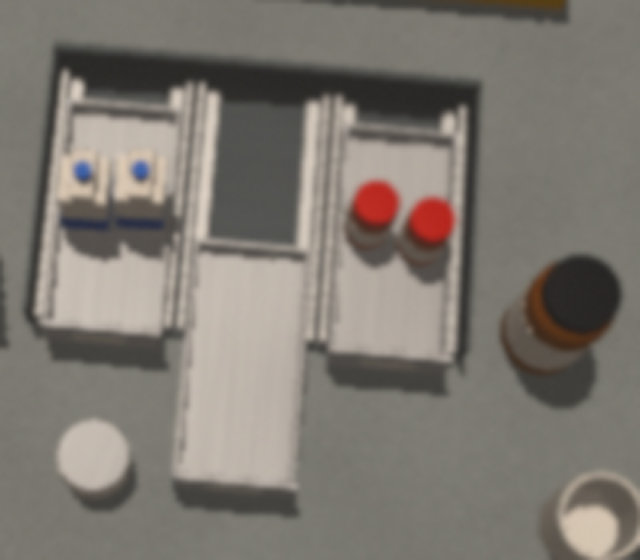

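Run:
```python
from h import *
s=ctrl.snapshot('scene');t=ctrl.snapshot('top')
S=dict(jar=[(30,279),(149,246)],emp=[(137,127),(241,97)],car=[(308,194),(414,161)])
T=dict(jar=[(328,355),(450,364)],emp=[(174,485),(297,491)],car=[(40,326),(164,335)])
for k in S:
    a=[onz(s,np.array(p)/2.4+[205,120],.078)[:2] for p in S[k]]
    b=[onz(t,np.array(p)/3.2+[270,95],.078)[:2] for p in T[k]]
    for c in (a,b):
        d=c[0]-c[1]; d=d if d[1]>0 else -d
        print(k,np.round(c,4).tolist(),'mid',np.round((c[0]+c[1])/2,4),'w',np.hypot(*d).round(4),'ang',np.degrees(np.arctan2(-d[0],d[1])).round(1))
# jars lids z .11
for p in [(93,378),(156,370)]: print('scene jar',onz(s,np.array(p)/2.4+[205,120],.109))
for p in [(376,204),(431,221)]: print('top jar',onz(t,np.array(p)/3.2+[270,95],.109))
for p in [(94,452)]: print('tin',onz(t,np.array(p)/3.2+[270,95],.058))
print('rack c',[onz(t,np.array(p)/3.2+[270,95],.06).round(3) for p in [(58,46),(478,84),(465,352),(32,315)]])
print('tape',[onz(t,p,.03).round(3) for p in [(237,298),(249,240)]], 'beans',onz(t,(250,160),.13),'cup',onz(t,(455,252),.085), 'coffee',onz(t,(451,189),.17))
```

```text
jar [[0.619, -0.238], [0.6239, -0.1271]] mid [ 0.6215 -0.1826] w 0.111 ang -2.5
jar [[0.6107, -0.1254], [0.6114, -0.2378]] mid [ 0.611  -0.1816] w 0.1124 ang 0.4
emp [[0.4933, -0.1008], [0.4944, 0.0073]] mid [ 0.4939 -0.0468] w 0.1081 ang -0.6
emp [[0.4802, 0.0055], [0.4836, -0.105]] mid [ 0.4819 -0.0497] w 0.1105 ang 1.8
car [[0.6227, 0.0303], [0.6236, 0.1399]] mid [0.6231 0.0851] w 0.1097 ang -0.5
car [[0.6162, 0.1394], [0.6171, 0.0255]] mid [0.6166 0.0824] w 0.1139 ang 0.4
scene jar [ 0.74246219 -0.20732455  0.109     ]
scene jar [ 0.75372994 -0.15618359  0.109     ]
top jar [ 0.74855096 -0.15840991  0.109     ]
top jar [ 0.73664584 -0.20964871  0.109     ]
tin [0.507196   0.08060204 0.058     ]
rack c [array([0.9  , 0.151, 0.06 ]), array([ 0.895, -0.258,  0.06 ]), array([ 0.628, -0.254,  0.06 ]), array([0.63 , 0.149, 0.06 ])]
tape [array([0.315, 0.247, 0.03 ]), array([0.488, 0.231, 0.03 ])] beans [0.7051672  0.23883519 0.13      ] cup [ 0.49287198 -0.37131253  0.085     ] coffee [ 0.65590708 -0.33310022  0.17      ]
```

Request:
jog_arm:
  commands:
    - {"roll": -0.121}
    - {"roll": -0.121}
    - {"roll": -0.121}
    - {"y": 4,"x": 2}
    - {"y": 4.5,"x": 2}
    - {"y": 4.5,"x": 2}
    - {"y": 4.5,"x": 2}
    - {"y": 4.5,"x": 2}
    - {"y": 4.5,"x": 2}
    - {"y": 4.5,"x": 2}
    - {"y": 4.5,"x": 1}
    - {"y": 4.5,"x": 1}
  gripper: 0

```text
validation failed for argument at $.co...
```

Run:
```python
from h import *
s=ctrl.snapshot('wrist'); print(s['hand_eye']); o=ctrl.get_obs(); print(o['tool_pos'],o['orientation'],o['opening'],o['clock'])
```

```text
[[-1.36441412e-03  9.61631729e-01  2.74340218e-01  7.39639046e-02]
 [ 9.99999059e-01  1.27346401e-03  5.09620661e-04 -1.29691988e-03]
 [ 1.40705003e-04  2.74340656e-01 -9.61632562e-01 -1.57904020e-01]
 [ 0.00000000e+00  0.00000000e+00  0.00000000e+00  1.00000000e+00]]
[0.23956329 0.63101516 0.22657144] [ 1.79999177e+02 -5.61386770e-04 -2.07855484e+01] 0.08774330904556908 2.0
```

Request:
jog_arm:
  commands:
    - {"x": 0,"y": 0,"z": 0,"roll": -0.121}
    - {"x": 0,"y": 0,"z": 0,"roll": -0.121}
    - {"x": 0,"y": 0,"z": 0,"roll": -0.121}
    - {"y": 4,"x": 2,"z": 0,"roll": 0}
    - {"y": 4.5,"x": 2,"z": 0,"roll": 0}
    - {"y": 4.5,"x": 2,"z": 0,"roll": 0}
    - {"y": 4.5,"x": 2,"z": 0,"roll": 0}
    - {"y": 4.5,"x": 2,"z": 0,"roll": 0}
    - {"y": 4.5,"x": 2,"z": 0,"roll": 0}
    - {"y": 4.5,"x": 2,"z": 0,"roll": 0}
    - {"y": 4.5,"x": 1,"z": 0,"roll": 0}
    - {"y": 4.5,"x": 1,"z": 0,"roll": 0}
  gripper: 0

```text
clock: 3.2
tool_pos: [0.3999, 0.2292, 0.2268]
orientation: [-180.0, -0.0, 0.0]
force: [1.5, 0.6, 0.8]
opening: 0.0013
```

Request:
jog_arm:
  commands:
    - {"y": 4.65,"x": 0.5,"z": 0,"roll": 0}
    - {"y": 4.65,"x": 0.5,"z": 0,"roll": 0}
    - {"y": 4.65,"x": 0.5,"z": 0,"roll": 0}
    - {"y": 4.65,"x": 0.5,"z": 0,"roll": 0}
    - {"y": 4.65,"x": 0.5,"z": 0,"roll": 0}
    - {"y": 4.65,"x": 0.5,"z": 0,"roll": 0}
    - {"y": 0,"x": 0,"z": 4,"roll": 0}
    - {"y": 0,"x": 0,"z": 4,"roll": 0}
    - {"y": 0,"x": 0,"z": 4,"roll": 0}
    - {"y": 0,"x": 0,"z": 4,"roll": 0}
    - {"y": 0,"x": 0,"z": 1.7,"roll": 0}
    - {"y": 0,"x": 0,"z": 0,"roll": 0}
  gripper: 0

```text
clock: 4.4
tool_pos: [0.4279, -0.0485, 0.0475]
orientation: [179.9, 0.3, -0.0]
force: [-0.0, 0.5, 0.8]
opening: 0.0001
```

Run:
```python
from h import *
s=snap('top','top1.png');s=snap('wrist','w1.png'); 
i=cv2.imread('pics/top1.png')[95:295,250:470]; a=cv2.resize(i,(660,600),interpolation=cv2.INTER_CUBIC); cv2.imwrite('pics/top1z.png',a)
```

```text
(no output)
```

View pics/top1z.png

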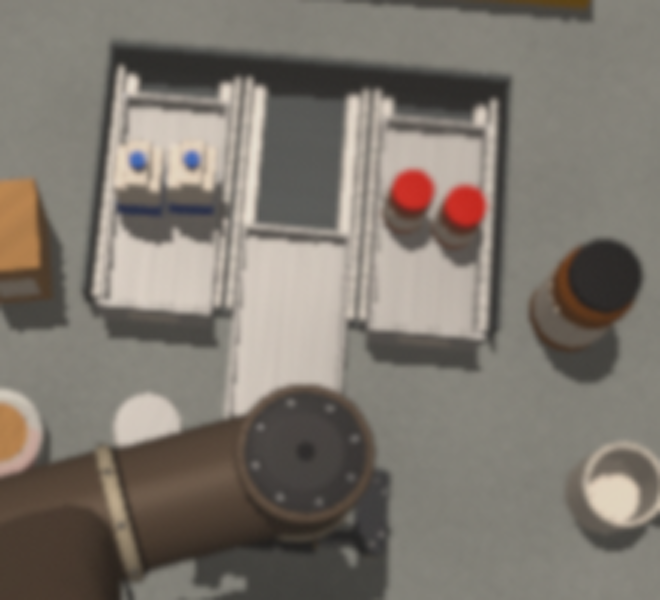

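View pics/w1.png

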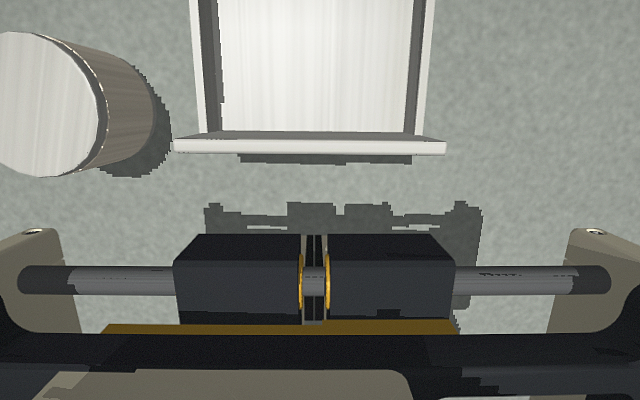

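```bash
cat >> h.py <<'E'
def wonz(s,o,uv,z):
    T=np.eye(4);T[:3,:3]=R.from_euler('xyz',o['orientation'],degrees=True).as_matrix();T[:3,3]=o['tool_pos']
    W=T@s['hand_eye'];d=ray(s,uv);v=W[:3,:3]@np.array([d[0],-d[1],-1]);p=W[:3,3];return p+v*(z-p[2])/v[2]
E
python3 - <<'E'
from h import *
o=ctrl.get_obs();s=ctrl.snapshot('wrist');print(o['tool_pos'])
for uv in [(173,152),(447,151),(173,141),(447,140)]: print(wonz(s,o,uv,.078))
E
```

```text
[ 0.43015485 -0.04784873  0.05007844]
[0.4880447  0.01104507 0.078     ]
[ 0.48837047 -0.10122829  0.078     ]
[0.49250457 0.01051399 0.078     ]
[ 0.49281955 -0.10073328  0.078     ]
```

Request:
jog_arm:
  commands:
    - {"x": 2,"y": -0.2,"z": 0,"roll": 0}
    - {"x": 2,"y": 0,"z": 0,"roll": 0}
    - {"x": 1.5,"y": 0,"z": 0,"roll": 0}
    - {"x": 1.5,"y": 0,"z": 0,"roll": 0}
    - {"x": 1.5,"y": 0,"z": 0,"roll": 0}
    - {"x": 1.5,"y": 0,"z": 0,"roll": 0}
    - {"x": 1.5,"y": 0,"z": 0,"roll": 0}
    - {"x": 1.5,"y": 0,"z": 0,"roll": 0}
    - {"x": 1.5,"y": 0,"z": 0,"roll": 0}
    - {"x": 1.5,"y": 0,"z": 0,"roll": 0}
    - {"x": 0,"y": 0,"z": 0,"roll": 0}
  gripper: 0

```text
clock: 5.65
tool_pos: [0.592, -0.0458, 0.0513]
orientation: [-180.0, -0.2, 0.0]
force: [-1.7, -0.4, 0.3]
opening: 0.0008
```

Run:
```python
from h import *
o=ctrl.get_obs();print(o['tool_pos'],o['force']);s=snap('wrist','w2.png')
```

```text
[ 0.59202383 -0.045752    0.05130345] [-1.68754048 -0.3853674   0.27853248]
```

View pics/w2.png

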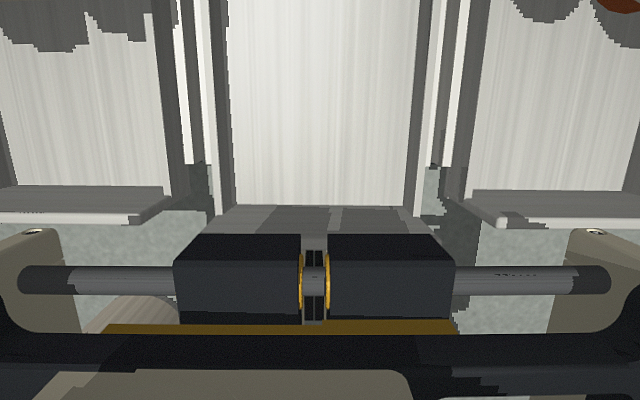

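Run:
```python
from h import *
o=ctrl.get_obs();s=ctrl.snapshot('wrist');
cv2.imwrite('pics/w2z.png',cv2.resize(cv2.cvtColor(s['image'],cv2.COLOR_RGB2BGR)[170:240,0:640],None,fx=1.25,fy=5))
for uv in [(100,214),(100,223),(140,223),(560,218),(560,227),(500,227)]: print(wonz(s,o,uv,.078).round(4))
```

```text
[0.6217 0.0494 0.078 ]
[0.6175 0.0502 0.078 ]
[0.6175 0.0322 0.078 ]
[ 0.6196 -0.1534  0.078 ]
[ 0.6154 -0.1543  0.078 ]
[ 0.6155 -0.127   0.078 ]
```

View pics/w2z.png

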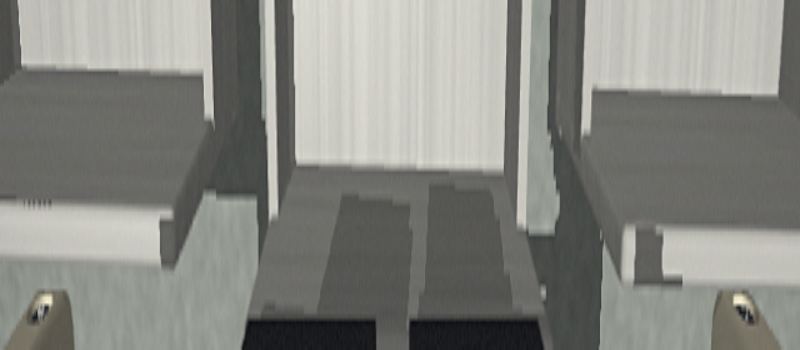

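Request:
jog_arm:
  commands:
    - {"x": 0.6,"y": 0,"z": 0,"roll": 0}
    - {"x": 0.4,"y": 0,"z": 0,"roll": 0}
    - {"x": 0.2,"y": 0,"z": 0,"roll": 0}
    - {"x": 0.2,"y": 0,"z": 0,"roll": 0}
    - {"x": 0,"y": 0,"z": 0,"roll": 0}
  gripper: 0

```text
clock: 6.25
tool_pos: [0.6039, -0.0459, 0.0495]
orientation: [180.0, -0.0, 0.0]
force: [-0.6, 0.5, 1.6]
opening: 0.0005
```

Request:
jog_arm:
  commands:
    - {"x": 0.2,"y": 0,"z": 0,"roll": 0}
    - {"x": 0.2,"y": 0,"z": 0,"roll": 0}
    - {"x": 0,"y": 0,"z": 0,"roll": 0}
  gripper: 0

```text
clock: 6.55
tool_pos: [0.604, -0.0462, 0.0489]
orientation: [180.0, 0.4, -0.0]
force: [-12.9, 2.2, 8.3]
opening: 0.0005
```

Run:
```python
from h import *
o=ctrl.get_obs();print(o['tool_pos'],o['force']);s=snap('wrist','w3.png')
cv2.imwrite('pics/w3z.png',cv2.resize(cv2.cvtColor(s['image'],cv2.COLOR_RGB2BGR)[170:290,0:640],None,fx=1.25,fy=5))
```

```text
[ 0.60402744 -0.04619903  0.04889616] [-12.85946814   2.15974958   8.29670094]
```

View pics/w3z.png

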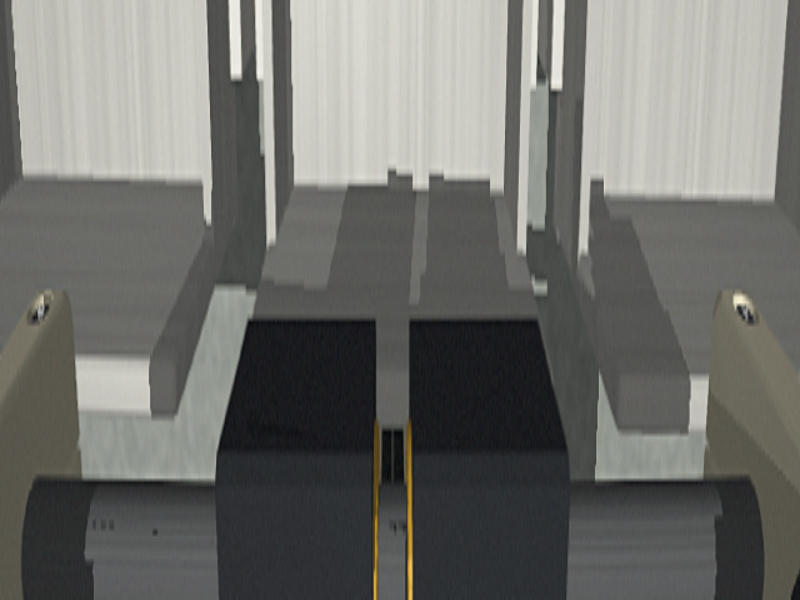

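The empty tray's floor edge lines up with its neighbours and I felt a firm 13 N stop, so it is home. Next I back off, lift, and move over to behind the jar lip.

Request:
jog_arm:
  commands:
    - {"x": 0,"y": 0,"z": 0,"roll": 0}
    - {"x": -1,"y": 0,"z": 0,"roll": 0}
    - {"x": -1,"y": 0,"z": 0,"roll": 0}
    - {"x": 0,"y": 0,"z": -4,"roll": 0}
    - {"x": 0,"y": 0,"z": -4,"roll": 0}
    - {"x": 0,"y": 0,"z": -2,"roll": 0}
    - {"x": 1.8,"y": 3.9,"z": 0,"roll": 0}
    - {"x": 1.8,"y": 3.9,"z": 0,"roll": 0}
    - {"x": 1.8,"y": 3.9,"z": 0,"roll": 0}
    - {"x": 0,"y": 0,"z": 2,"roll": 0}
    - {"x": 0,"y": 0,"z": 2,"roll": 0}
    - {"x": 0,"y": 0,"z": 0,"roll": 0}
  gripper: 0

```text
clock: 7.8
tool_pos: [0.6397, -0.1631, 0.1065]
orientation: [-180.0, 0.3, -0.1]
force: [-1.3, 0.3, -1.0]
opening: 0.0005
```

Run:
```python
from h import *
o=ctrl.get_obs();print(o['tool_pos'],o['orientation'],o['force']);s=snap('wrist','w4.png');snap('scene','s4.png')
cv2.imwrite('pics/s4z.png',cv2.resize(cv2.imread('pics/s4.png')[120:370,205:445],None,fx=2.4,fy=2.4,interpolation=cv2.INTER_CUBIC))
```

```text
[ 0.63966574 -0.16310648  0.10651645] [-1.79968175e+02  2.52526750e-01 -6.07192580e-02] [-1.32719172  0.32940294 -0.95176867]
```

View pics/w4.png

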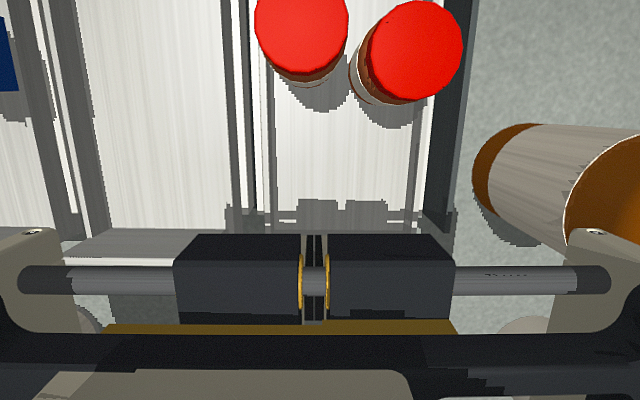

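View pics/s4z.png

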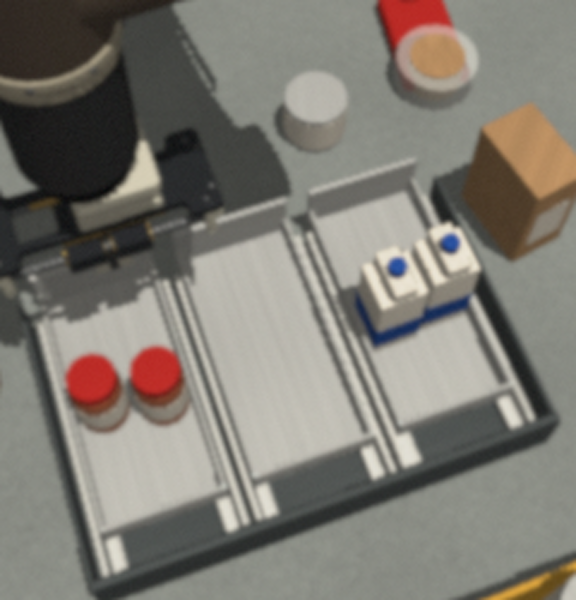

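Request:
jog_arm:
  commands:
    - {"x": 0,"y": 0.5,"z": 1.5,"roll": 0}
    - {"x": 0,"y": 0,"z": 1.5,"roll": 0}
    - {"x": 0,"y": 0,"z": 1,"roll": 0}
    - {"x": 0,"y": 0,"z": 1,"roll": 0}
    - {"x": 0,"y": 0,"z": 1,"roll": 0}
    - {"x": 0,"y": 0,"z": 0,"roll": 0}
  gripper: 0

```text
clock: 8.5
tool_pos: [0.6407, -0.1677, 0.0477]
orientation: [-180.0, 0.2, 0.0]
force: [-0.8, -0.1, -0.3]
opening: 0.0002
```

Run:
```python
from h import *
o=ctrl.get_obs();print(o['tool_pos'],o['orientation'],o['force']);s=snap('scene','s5.png')
cv2.imwrite('pics/s5z.png',cv2.resize(cv2.imread('pics/s5.png')[180:330,140:340],None,fx=3.6,fy=3.6,interpolation=cv2.INTER_CUBIC))
```

```text
[ 0.64068729 -0.16771386  0.0476531 ] [-1.79989046e+02  1.57817670e-01  3.38893985e-03] [-0.84109838 -0.11789817 -0.31140975]
```

View pics/s5z.png

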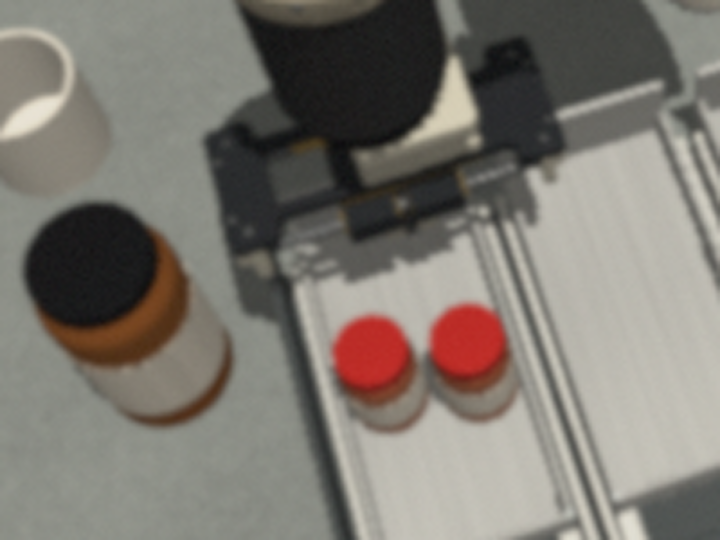

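Request:
jog_arm:
  commands:
    - {"x": -0.4,"y": 0,"z": 0,"roll": 0}
    - {"x": -0.4,"y": 0,"z": 0,"roll": 0}
    - {"x": -0.3,"y": 0,"z": 0,"roll": 0}
    - {"x": -0.4,"y": 0,"z": 0,"roll": 0}
    - {"x": -0.5,"y": 0,"z": 0,"roll": 0}
    - {"x": -0.6,"y": 0,"z": 0,"roll": 0}
    - {"x": -0.7,"y": 0,"z": 0,"roll": 0}
    - {"x": -0.7,"y": 0,"z": 0,"roll": 0}
    - {"x": -0.6,"y": 0,"z": 0,"roll": 0}
    - {"x": -0.5,"y": 0,"z": 0,"roll": 0}
    - {"x": -0.4,"y": 0,"z": 0,"roll": 0}
    - {"x": -0.2,"y": 0,"z": 0,"roll": 0}
  gripper: 0

```text
clock: 9.75
tool_pos: [0.5842, -0.1679, 0.0496]
orientation: [-180.0, 0.0, 0.0]
force: [2.1, 1.4, 1.6]
opening: 0.0006
```

Run:
```python
from h import *
o=ctrl.get_obs();print(o['tool_pos'],o['orientation'],o['force']);s=snap('scene','s6.png')
cv2.imwrite('pics/s6z.png',cv2.resize(cv2.imread('pics/s6.png')[150:330,140:380],None,fx=3,fy=3,interpolation=cv2.INTER_CUBIC))
```

```text
[ 0.58420868 -0.16791259  0.04957154] [-1.79999412e+02  1.38417773e-02  9.34494486e-03] [2.1467095  1.36982261 1.62303758]
```

View pics/s6z.png

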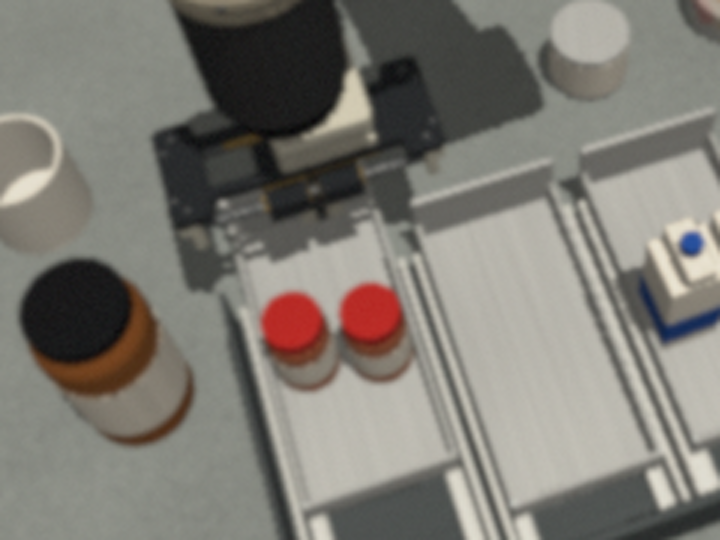

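Request:
jog_arm:
  commands:
    - {"x": -0.4,"y": 0,"z": 0,"roll": 0}
    - {"x": -0.6,"y": 0,"z": 0,"roll": 0}
    - {"x": -0.8,"y": 0,"z": 0,"roll": 0}
    - {"x": -0.9,"y": 0,"z": 0,"roll": 0}
    - {"x": -0.9,"y": 0,"z": 0,"roll": 0}
    - {"x": -0.9,"y": 0,"z": 0,"roll": 0}
    - {"x": -0.9,"y": 0,"z": 0,"roll": 0}
    - {"x": -0.9,"y": 0,"z": 0,"roll": 0}
    - {"x": -0.7,"y": 0,"z": 0,"roll": 0}
    - {"x": -0.5,"y": 0,"z": 0,"roll": 0}
    - {"x": -0.4,"y": 0,"z": 0,"roll": 0}
    - {"x": -0.3,"y": 0,"z": 0,"roll": 0}
  gripper: 0

```text
clock: 11.0
tool_pos: [0.5024, -0.1679, 0.0496]
orientation: [180.0, 0.0, 0.0]
force: [3.1, 2.0, -1.1]
opening: 0.0004
```

Request:
jog_arm:
  commands:
    - {"x": -0.2,"y": 0,"z": 0,"roll": 0}
    - {"x": -0.2,"y": 0,"z": 0,"roll": 0}
    - {"x": -0.2,"y": 0,"z": 0,"roll": 0}
    - {"x": 0,"y": 0,"z": 0,"roll": 0}
  gripper: 0

```text
clock: 11.4
tool_pos: [0.4964, -0.168, 0.0496]
orientation: [180.0, 0.0, 0.0]
force: [1.9, 0.9, 0.7]
opening: 0.0002
```

Request:
jog_arm:
  commands:
    - {"x": -0.2,"y": 0,"z": 0,"roll": 0}
    - {"x": -0.2,"y": 0,"z": 0,"roll": 0}
    - {"x": 0,"y": 0,"z": 0,"roll": 0}
  gripper: 0

```text
clock: 11.7
tool_pos: [0.4923, -0.168, 0.0495]
orientation: [180.0, 0.0, 0.0]
force: [1.2, 1.2, 0.8]
opening: 0.0002
```

Request:
jog_arm:
  commands:
    - {"x": -0.2,"y": 0,"z": 0,"roll": 0}
    - {"x": -0.2,"y": 0,"z": 0,"roll": 0}
    - {"x": 0,"y": 0,"z": 0,"roll": 0}
  gripper: 0

```text
clock: 12.0
tool_pos: [0.4913, -0.1679, 0.0499]
orientation: [180.0, -0.3, 0.0]
force: [9.4, -0.6, -7.3]
opening: 0.0005
```

The draw met its stop at x=0.491, with the force rising to 9 N. Now I release forward and lift clear.

Request:
jog_arm:
  commands:
    - {"x": 0,"y": 0,"z": 0,"roll": 0}
    - {"x": 0,"y": 0,"z": 0,"roll": 0}
    - {"x": 0.6,"y": 0,"z": 0,"roll": 0}
    - {"x": 0.7,"y": 0,"z": 0,"roll": 0}
    - {"x": 0,"y": 0,"z": -2,"roll": 0}
    - {"x": 0,"y": 0,"z": -4,"roll": 0}
    - {"x": 0,"y": 0,"z": -4,"roll": 0}
    - {"x": 0,"y": 0,"z": -4,"roll": 0}
    - {"x": -3,"y": -3,"z": -3,"roll": 0}
    - {"x": -3,"y": -4,"z": 0,"roll": 0}
    - {"x": 0,"y": -4,"z": 0,"roll": 0}
    - {"x": 0,"y": 0,"z": 0,"roll": 0}
  gripper: 0

```text
clock: 13.2
tool_pos: [0.442, -0.0563, 0.2192]
orientation: [-180.0, -0.1, 0.2]
force: [-0.2, -0.0, 0.7]
opening: 0.0002
```

Run:
```python
from h import *
o=ctrl.get_obs();print(o['tool_pos'],o['force'],o['clock'])
s=snap('scene','s7.png');t=snap('top','t7.png')
cv2.imwrite('pics/s7z.png',cv2.resize(cv2.imread('pics/s7.png')[90:370,120:460],None,fx=2.1,fy=2.1,interpolation=cv2.INTER_CUBIC))
cv2.imwrite('pics/t7z.png',cv2.resize(cv2.imread('pics/t7.png')[95:295,230:490],None,fx=3,fy=3,interpolation=cv2.INTER_CUBIC))
```

```text
[ 0.44202626 -0.05631224  0.21917895] [-0.18172507 -0.02106361  0.73248315] 13.2
```

View pics/s7z.png

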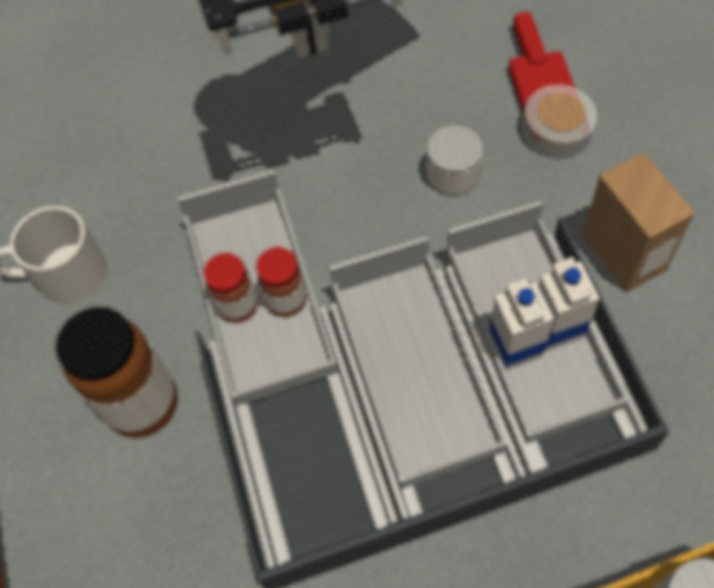

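View pics/t7z.png

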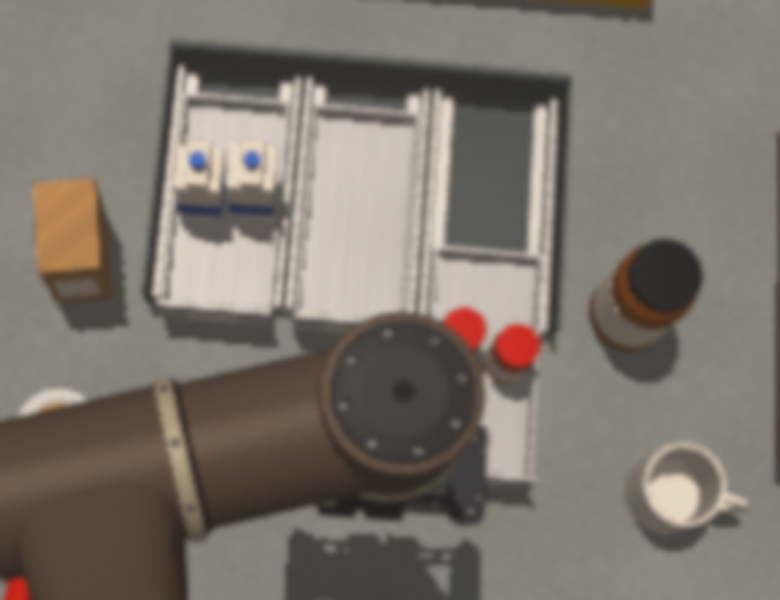

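Run:
```python
from h import *
s=ctrl.snapshot('scene')
for k,c in dict(jar=[(180,199),(274,172)],emp=[(331,269),(428,241)],car=[(447,236),(541,206)]).items():
    print(k,np.mean([onz(s,np.array(p)/2.1+[120,90],.078)[:2] for p in c],0).round(4))
print(ctrl.get_obs()['qvel'].round(2))
```

```text
jar [ 0.4805 -0.1796]
emp [ 0.6231 -0.0478]
car [0.6261 0.0834]
[-1.47  0.74  0.16 -0.03  0.23  0.04]
```

Run:
```python
from h import *
print(ctrl.close_job())
```

```text
the job is handed in; nothing more can be done
None
```

The job is done and handed in at about 13 s of the 51 s allowed; the hand-in reports no verdict.

**Empty tray:** I pushed it home with the closed fingertips until it met its stop with a force of about 13 N. The wrist picture showed its floor edge in line with the neighbouring trays. In the final scene picture its lip was at x = 0.623, between the measured start position of the jar lip (0.6215) and the carton lip (0.626).

**Jar tray:** I hooked the fingertips behind its lip and drew it out slowly until it met its stop, where the force rose to about 9 N. Its lip went from x = 0.6215 to 0.4805 in the scene camera, which is about 141 mm against the stated 140 mm.

**Final checks:**
- In the last pictures both jars stand upright in their tray, and the other items look unmoved. I judged this by eye and did not measure each one.
- The hand finished clear at a height of 0.22 m, with about 0.7 N on the force reading.
- The scene and top cameras disagreed by 6–12 mm on the first lip positions, so I relied on the wrist camera for the moves.
- The first jog call was refused because its rows left out some fields; no motion came of it.

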